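Clamp a carved printing block in a tilted vise with its folding crank

TASK

Clamp the carved wooden printing block that lies loose between the jaws of the tilted vise: swing the folded crank handle fully out until it latches upright on its arm, and only then wind the crank clockwise until the rubber-faced jaw grips the block firmly, its rubber squeezed by a few millimetres, without crushing it. Then let go, leaving the handle out, the block lying where it was and the other things on the table undisturbed.

Things in the scene. Friction and masses are not known exactly. Their poses are not given: they have to be found in the camera images.
- vise: Grey cast vise with its jaws tilted up, fixed on a dark steel plate 270 x 250 x 12 mm; it does not move. Origin: centre of the plate's underside, z up, x pointing away from the crank side (at yaw 0 away from the robot). The spindle, with the crank on its upper end, leans 33 deg from vertical: its outward direction is (-sin 33, 0, cos 33) in vise axes.
- lamp_edge (a point): Middle of the lower near edge of the black lamp housing fixed over the jaws: at (-2, 0, 350) mm in vise axes. The housing reaches 85 mm from it to +x, 110 mm to either side and 35 mm up; its post is at x 100, y 100 mm. It is in the way of an upright gripper on the far part of the crank's circle: lean the tool with the spindle, the gripper's broad side along the lamp (vise y).
- crank_hub (a point): Point on the spindle axis at mid-thickness of the crank arm (a bright flat bar 22 mm wide, 8 mm thick). Its z points outward along the spindle, its -x along the arm. It lies at (-48, 0, 201) mm in vise axes. The crank stays at this height as it turns.
- crank_pivot (a point): Hinge pin of the folding handle, on the arm's end: 80 mm from the spindle axis, 17 mm above (outward of) crank_hub. The hinge axis is level with the arm's face and square to the arm. A latch housing reaches 41 mm further out along the arm, up to 24 mm over its mid-thickness.
- handle_end (a point): Free end of the folding handle, on its centre line, 96 mm from crank_pivot. The handle has a black round grip, 22 mm across, 80 mm long (16 to 96 mm from the pivot), spinning freely on its core. Folded, it lies back along the arm over the hub, its centre line 17 mm over the arm's mid-thickness, free on both sides; out, it stands parallel to the spindle, pointing outward.
- handle (a joint): Angle of the folding handle: 0 folded along the arm, 1.57 rad fully out against its stop. Loose up to about 0.75 rad; then a sprung latch resists with up to 0.33 N m (about 5 N at the grip), goes over centre at 1.2 rad, snaps the handle out and holds it there just as strongly. Let go short of that, it drops part folded.
- crank (a joint): Angle of the crank, rad, growing clockwise seen from the handle's side (this closes the jaw). With the handle folded, a pin under it stands between four studs and the crank only rocks within 0.6 rad of 0; the pin clears the studs at about 1.2 rad of handle. Steady friction of 0.55 N m (7 N at the handle) keeps the crank where it is left, also when clamped.
- jaw (a joint): Travel of the upper, moving jaw, m: grows as it closes on the block, 3.2 mm per rad (20 mm per turn). It starts within 2 mm of 0 and must close by roughly 20 mm before it touches the block.
- jaw_face (a point): Centre of the moving jaw's black rubber facing (62 x 98 mm, uncompressed surface), which looks down along the spindle at the block. The rubber gives 1 mm per 20 N and has 10 mm of give; 2 to 6 mm of squeeze is a firm, safe grip. Every 20 N of clamping adds 0.064 N m (0.8 N at the handle) to the crank's drag.
- block: Carved brown wooden printing block, 96 mm along the jaws, 56 mm deep, 42 mm thick between the jaws, lying loose on the lower fixed jaw and against the two bright rails. Origin: its centre; z along the spindle, x out of the vise's mouth with the carved face.
- block2: Bystander: a second such block, 96 x 42 mm, 56 mm high, lying on the table carved face up. Origin: centre of its underside.
- spray: Bystander: standing clear plastic bottle with white cap, 54 mm across, 150 mm tall. Origin: centre of its underside.
- calipers: Bystander: calipers lying flat, 190 mm long, jaws at its +x end. Origin: middle of its underside.
Not all that is in view belongs to the job. Leave any pink or turquoise look-alike of the block alone.

How it is judged:
By the outcome, as a careful person would: the job done as asked, in the order asked, and still so for the second after the job is handed in, with the robot touching nothing.
It also fails if it takes over 64 s, if anything falls off the work surface, if the arm or the gripper's body presses on something with over 40 N, if the wrist force passes 120 N, or if a joint passes its speed limit or range.

ROBOT

A 6-joint arm with a two-finger parallel gripper is mounted at the origin on the work surface. World frame = base frame: x ahead of the robot, y to its left, z up, the work surface at z = 0. Lengths are in m, angles in rad, forces in N, time in s.
With the tool pointing down it reaches from about 0.4 to 0.825 m from the base axis. Payload 7 kg.
Tool frame: the origin (TCP) lies midway between the tips of the shut fingers; the grasp point (between the pads) lies 19 mm behind it; z points along the fingers, y is the direction in which the jaws open and shut (so a half turn about z gives the same grasp; the last joint's range is limited). The gripper opens to 85 mm and grips with 20 to 120 N. Pads are 22 mm wide; open, the fingers measure 114 mm over their backs; the gripper's body (76 mm by 85 mm) begins 54 mm behind the grasp point. The pads swing forward as they close: fully open they stand 13 mm farther back than shut.
Start: joints at [1.526, 0.359, 0.012, 0, -1.224, -0.288], TCP at [0.221, 0.638, 0.211] pointing down, gripper open.
Joint ranges: [-3.07, 3.07], [-1.43, 2.12], [-1.02, 1.25], [-3.03, 1.67], [-3.05, -0], [-3.03, 3.03]. Speed limits (rad/s): [2.39, 2.39, 3.01, 3.14, 3.14, 3.14].

INTERFACE

Orientations are given as a rotation vector (axis times angle).
In Python, from bench import r, capture, get_calibration, ticket gives the robot as it stands.
- The arm moves only by the tool servo_tool, never from a script. Its argument "moves" is a list of rows, each an object with "grip": the opening in per cent of the stroke, from 0 (shut) to 100 (fully open); "offset": the shift along the tool's x, y, z in cm, a list of three; "twist": the turn about the tool's z in degrees. A call has 1 to 10 rows; each row is the pose to reach, as a shift and turn from the pose commanded when the call began, along the tool's axes at that moment; what a row does not reach only later rows make up. A row lasts 1/8 s, in which the tool goes at most 62.5 mm and 10.7 degrees, less where a joint would pass 70% of its speed; a pose out of reach is approached as far as the arm can. A call with a gripper value outside its range is refused whole. The fingers move at their own pace and stop on an object; "squeeze" is the grip in N (left out, the last holds). Time passes only in rows, so rows that repeat a pose let the fingers close. It gives the time, the measured TCP pose, the force and the opening at its end, in the units of the state.
- r.observe(): the state, without advancing time (a new reading comes with each control period).
- capture(name): name is "scene" or "side" or "wrist"; returns the picture (420x560x3 uint8, red, green, blue); there is no depth.
- get_calibration(name): a dict with "K" (3x3 intrinsics, pixels), "dist" ([k1, k2, p1, p2, k3] as OpenCV has them; the pictures are not rectified), "camera_from_world" (4x4, takes a point from world to camera coordinates); the wrist camera has in their place "hand_eye" (4x4, takes a point from camera to tool coordinates, whose origin is the TCP and whose axes are the flange's). Camera axes: x right, y up, looking along -z (the intrinsics and any distortion apply to the point x, -y, -z); pixel columns grow to the right and rows downward; lengths in m; the calibration is good to about 2 mm. A picture is of the moment at which its call begins: read the wrist's pose just before it. get_calibration takes no time and is no camera call.
- ticket.job_done(): hands the job in, once; it reports no verdict.
The state is a dict: "time_s": time; "joint_pos": joint angles; "joint_velocities": joint speeds; "joint_efforts": joint torques, N m; "position": TCP position; "eef_rot": TCP orientation; "ft_force": force on the tool from outside, world axes, zero at the start; "torque": the same for the moment, N m; "opening": opening from 0.0 (shut) to 1.0 (fully open).
Only numpy, scipy, OpenCV 4.12 (cv2) and the standard library are available. Lean on these libraries where they do the work, as an engineer would, in place of code of your own. Each camera call takes 0.05 s, during which the arm holds its last target. There are 200 camera calls.

## Working session

There is one attempt and no reset: what is moved stays moved. The work goes in short steps, Python scripts to look and compute and a tool call to move; the robot and the scene stay as the last step left them, time stands still between calls to the robot, and variables do not carry over. Pictures are saved under pics/ and viewed, about 8 in all and at most 12, crops included, and the job is handed in when it is done.

Besides the shell and the picture viewer there is one more tool, called after ">>>" as name([rows], argument=value, ...), one row to a line, values as JSON. servo_tool: Moves the arm, as the interface text tells. Its arguments: {"type":"object","properties":{"moves":{"type":"array","items":{"type":"object","properties":{"grip":{"type":"number"},"offset":{"type":"array","items":{"type":"number"}},"twist":{"type":"number"}}}},"squeeze":{"type":"number"}},"required":["moves"]}

```bash
mkdir -p pics; ls; python3 - <<'E'
from bench import r,capture,get_calibration
import cv2,numpy as np
print(r.observe())
for n in("scene","side"):
    im=capture(n); cv2.imwrite(f"pics/{n}0.png",cv2.cvtColor(im,cv2.COLOR_RGB2BGR))
for n in("scene","side","wrist"):print(n,get_calibration(n))
E
```

```text
pics
{'time_s': 0.0, 'joint_pos': array([ 1.52612699e+00,  3.59369783e-01,  1.10701901e-02, -3.03003231e-04,
       -1.22410853e+00, -2.88114122e-01]), 'joint_velocities': array([-6.42762756e-04,  3.89144610e-04,  5.16731331e-05, -2.85685454e-04,
        3.64747609e-04,  1.05116922e-03]), 'joint_efforts': array([ 8.39704762e-05, -5.83318734e+01,  2.93428248e+01,  6.93705842e+00,
       -5.76497521e-03, -1.41001391e-05]), 'position': array([0.22037368, 0.63747635, 0.2095882 ]), 'eef_rot': array([ 3.09656478e+00, -5.20215327e-01, -1.36709784e-04]), 'ft_force': array([-0.17272459,  0.26388775,  0.36831057]), 'torque': array([0.00889797, 0.02064563, 0.00453886]), 'opening': 0.9991337880144706}
scene {'K': array([[388.97807313,   0.        , 276.94171208],
       [  0.        , 388.97807313, 209.27527158],
       [  0.        ,   0.        ,   1.        ]]), 'dist': array([-0.11351988,  0.        ,  0.        ,  0.        ,  0.        ]), 'camera_from_world': array([[ 0.10928884,  0.99398762, -0.00667563, -0.07531361],
       [-0.8019998 ,  0.09214341,  0.59017448,  0.35792751],
       [ 
[... 532 characters left out ...]
683743,  0.59140951, -1.01654236],
       [ 0.        ,  0.        ,  0.        ,  1.        ]])}
wrist {'K': array([[326.58904637,   0.        , 279.55582556],
       [  0.        , 326.58904637, 212.95457228],
       [  0.        ,   0.        ,   1.        ]]), 'dist': array([-0.04156455,  0.        ,  0.        ,  0.        ,  0.        ]), 'hand_eye': array([[ 2.96588498e-04,  9.45371698e-01,  3.25994271e-01,
         8.47016682e-02],
       [ 9.99999714e-01, -5.07252474e-04,  5.61217591e-04,
         9.69202223e-04],
       [ 6.95920627e-04,  3.25994011e-01, -9.45371578e-01,
        -1.62188732e-01],
       [ 0.00000000e+00,  0.00000000e+00,  0.00000000e+00,
         1.00000000e+00]])}
```

View pics/scene0.png

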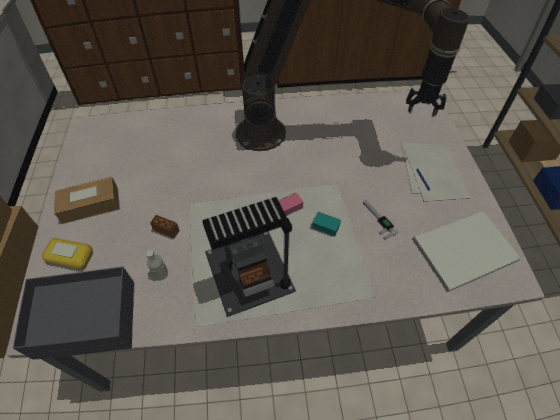

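View pics/side0.png

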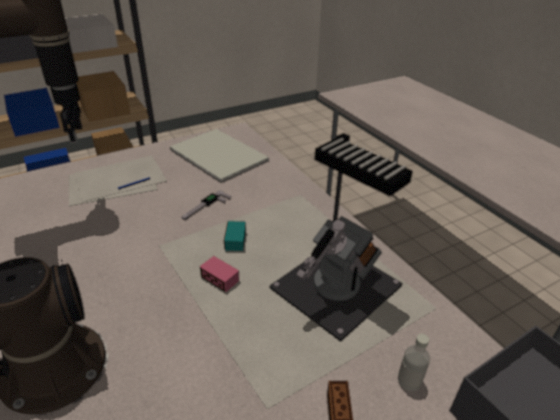

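```bash
python3 - <<'E'
import cv2,numpy as np
a=cv2.imread("pics/scene0.png")[190:320,190:310];b=cv2.imread("pics/side0.png")[130:340,260:420]
f=lambda x:cv2.resize(cv2.convertScaleAbs(x,alpha=1.6,beta=15),(400,int(x.shape[0]*400/x.shape[1])),interpolation=cv2.INTER_CUBIC)
a,b=f(a),f(b)
o=np.zeros((max(len(a),len(b)),800,3),np.uint8);o[:len(a),:400]=a;o[:len(b),400:]=b;cv2.imwrite("pics/z0.png",o)
E
```

```text
(no output)
```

View pics/z0.png

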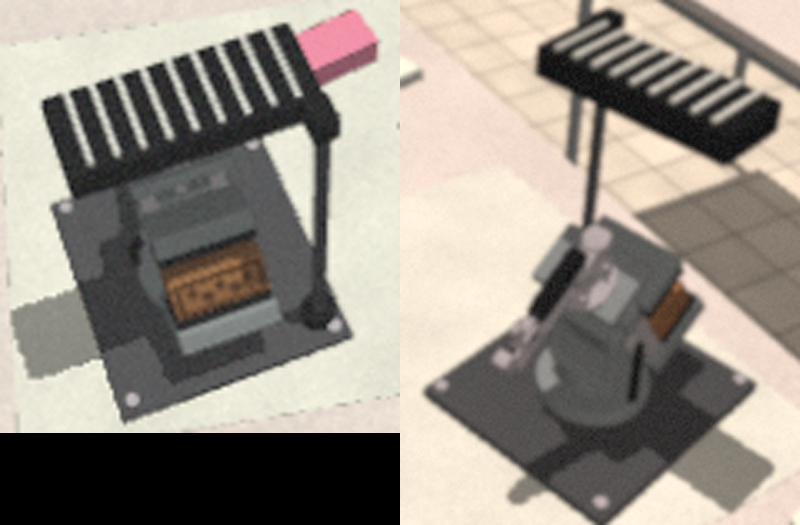

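```bash
cat > h.py <<'E'
import numpy as np,cv2
from scipy.spatial.transform import Rotation as R
from bench import r,capture,get_calibration
F=np.diag([1.,-1,-1])
def cam(n,s=None):
    c=get_calibration(n);
    if n=="wrist":
        s=s or r.observe();T=np.eye(4);T[:3,:3]=R.from_rotvec(s['eef_rot']).as_matrix();T[:3,3]=s['position'];M=np.linalg.inv(T@c['hand_eye'])
    else: M=c['camera_from_world']
    return c['K'],c['dist'],M
def proj(C,P):
    K,d,M=C;P=np.atleast_2d(P);q=(P@M[:3,:3].T+M[:3,3])@F
    return cv2.projectPoints(q,np.zeros(3),np.zeros(3),K,d)[0][:,0]
def ray(C,uv):
    K,d,M=C;u=cv2.undistortPoints(np.float64([[uv]]),K,d)[0,0]
    return -M[:3,:3].T@M[:3,3],M[:3,:3].T@(F@[*u,1])
def onz(C,uv,z):
    o,v=ray(C,uv);return o+v*(z-o[2])/v[2]
E
python3 - <<'E'
from h import *
S,D=cam("scene"),cam("side")
for uv in[(205.6,252.1),(226.9,316.6),(295.6,290.5)]:print("scene",onz(S,uv,.012))
for uv in[(270,286.8),(402,283.2),(341.2,338.8)]:print("side",onz(D,uv,.012))
E
```

```text
scene [ 0.62217395 -0.25674417  0.012     ]
scene [ 0.87801649 -0.18790443  0.012     ]
scene [0.80976599 0.0514509  0.012     ]
side [ 0.54922161 -0.02683807  0.012     ]
side [ 0.87125794 -0.18833224  0.012     ]
side [ 0.61630792 -0.25959174  0.012     ]
```

>>> servo_tool([
  {"offset":[2,2,-5],"twist":10,"grip":100},
  {"offset":[6,6,-10],"twist":20},
  {"offset":[10,11,-15],"twist":30},
  {"offset":[14,15,-17],"twist":40},
  {"offset":[18,20,-17],"twist":50},
  {"offset":[22,24,-17],"twist":60},
  {"offset":[26,28,-17],"twist":70},
  {"offset":[31,33,-17],"twist":80},
  {"offset":[35,38,-17],"twist":90},
  {"offset":[39,42,-17],"twist":100},
])

```text
validation failed for argument at $.mo...
```

```bash
cat >> h.py <<'E'
# vise pose estimate
V0=np.array([.713,-.1055,0]);YAW=np.radians(15.7)
def RV(): return R.from_euler('z',YAW).as_matrix()
def vw(p): return RV()@np.asarray(p)/1000+V0     # vise mm -> world m
def wv(p): return RV().T@(np.asarray(p)-V0)*1000
def step(target_w):  # world TCP target -> offset cm in tool axes, twist to put tool x toward -vise x
    s=r.observe();Rt=R.from_rotvec(s['eef_rot']).as_matrix()
    phi=np.degrees(np.arctan2(Rt[1,0],Rt[0,0]));tw=-((np.degrees(YAW)+180-phi+180)%360-180)
    print("t",s['time_s'],"vise",wv(s['position']).round(1),"phi",phi.round(1),"q",s['joint_pos'].round(2),"F",s['ft_force'].round(1),"op",round(s['opening'],3))
    print("off",(Rt.T@(target_w-s['position'])*100).round(2),"twist",tw.round(1),"tilt",Rt[:,2].round(3))
E
python3 -c "
from h import *
step(vw([-150,0,380]))"
```

```text
t 0.1 vise [-273.2  848.6  209.7] phi -19.1 q [ 1.53  0.36  0.01 -0.   -1.22 -0.29] F [ 1.2  0.4 -0.4] op 1.004
off [ 58.52  62.71 -16.93] twist 145.2 tilt [-0.    -0.001 -1.   ]
```

>>> servo_tool([
  {"offset":[2,2,-5],"twist":10,"grip":100},
  {"offset":[6,6,-10],"twist":20,"grip":100},
  {"offset":[10,11,-15],"twist":30,"grip":100},
  {"offset":[14,15,-17],"twist":40,"grip":100},
  {"offset":[18,20,-17],"twist":50,"grip":100},
  {"offset":[22,24,-17],"twist":60,"grip":100},
  {"offset":[26,28,-17],"twist":70,"grip":100},
  {"offset":[31,33,-17],"twist":80,"grip":100},
  {"offset":[35,38,-17],"twist":90,"grip":100},
  {"offset":[39,42,-17],"twist":100,"grip":100},
], squeeze=30)

```text
time_s: 1.35
position: [0.4441, 0.1288, 0.3806]
eef_rot: [-1.586, 2.711, 0.0]
ft_force: [1.9, 1.4, 0.4]
opening: 0.998
```

```bash
python3 -c "
from h import *
step(vw([-150,0,380]))"
```

```text
t 1.35 vise [-195.5  298.3  380.6] phi -119.4 q [ 0.71 -0.07 -0.12 -0.   -1.52 -1.22] F [1.9 1.4 0.4] op 0.998
off [ 17.85 -24.33   0.05] twist 44.9 tilt [ 0.  0. -1.]
```

>>> servo_tool([
  {"offset":[3.5,-5,0],"twist":9,"grip":100},
  {"offset":[7,-10,0],"twist":18,"grip":100},
  {"offset":[11,-15,0],"twist":27,"grip":100},
  {"offset":[14.5,-20,0],"twist":36,"grip":100},
  {"offset":[17.9,-24.3,0],"twist":44.9,"grip":100},
  {"offset":[17.9,-24.3,0],"twist":44.9,"grip":100},
  {"offset":[17.9,-24.3,0],"twist":44.9,"grip":100},
])

```text
time_s: 2.22
position: [0.5693, -0.1438, 0.3799]
eef_rot: [0.438, -3.11, -0.0]
ft_force: [-0.4, 0.2, -0.0]
opening: 1.0
```

```bash
python3 - <<'E'
from h import *
step(vw([-150,0,380]))
s=r.observe();im=capture("wrist");C=cam("wrist",s)
np.save("w1.npy",im)
im=cv2.cvtColor(im,cv2.COLOR_RGB2BGR);im=cv2.convertScaleAbs(im,alpha=1.5,beta=10)
hub=np.array([-48,0,201]);s3=np.radians(33);S=np.array([-np.sin(s3),0,np.cos(s3)]);X=np.array([np.cos(s3),0,np.sin(s3)])
pts={"hub":hub,"piv":hub-80*X+17*S,"end":hub+16*X+17*S,"lampL":[-2,110,350],"lampR":[-2,-110,350],"nl":[-135,125,12],"nr":[-135,-125,12]}
for k,p in pts.items():
    u=proj(C,vw(p))[0];print(k,u.round(1));cv2.circle(im,tuple(map(int,u.round())),3,(0,255,0),1)
cv2.imwrite("pics/w1.png",cv2.resize(im,(784,588)))
E
```

```text
t 2.225 vise [-148.8    2.   379.9] phi -164.0 q [ 0.09  0.15  0.11 -0.   -1.53 -1.38] F [-0.4  0.2 -0. ] op 1.0
off [ 0.13 -0.2  -0.01] twist 0.3 tilt [-0.001  0.    -1.   ]
hub [278.1 267.1]
piv [278.5 197.6]
end [278.  280.4]
lampL [413.6 406.8]
lampR [140.5 405.6]
nl [355.  164.3]
nr [202.4 163.4]
```

View pics/w1.png

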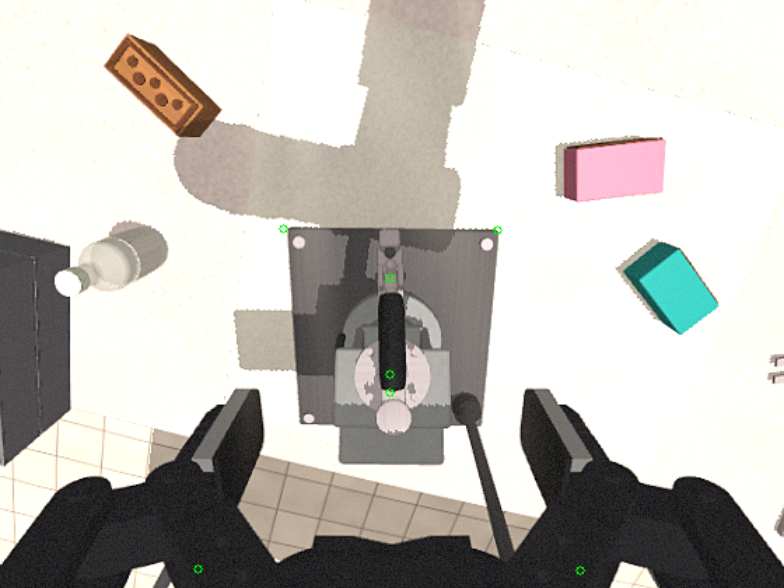

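>>> servo_tool([
  {"offset":[-3,0,4],"twist":0.3,"grip":50},
  {"offset":[-6,0,8],"twist":0.3,"grip":50},
  {"offset":[-6.6,0,12],"twist":0.3,"grip":50},
  {"offset":[-6.6,0,15],"twist":0.3,"grip":50},
  {"offset":[-6.6,0,15],"twist":0.3,"grip":50},
])

```text
time_s: 2.9
position: [0.6315, -0.1239, 0.2287]
eef_rot: [0.433, -3.108, -0.001]
ft_force: [-0.4, 0.1, 0.2]
opening: 0.501
```

```bash
sed -i 's/V0=np.array.*;YAW/V0=np.array([.7125,-.1036,0]);YAW/' h.py; python3 - <<'E'
from h import *
step(vw([-82.4,0,191]))
s=r.observe();im=capture("wrist");im=cv2.cvtColor(im,cv2.COLOR_RGB2BGR);im=cv2.convertScaleAbs(im,alpha=1.3,beta=10)
C=cam("wrist",s)
for p in([-82.4,0,199],[-124.4,0,171.7]):
    u=proj(C,vw(p))[0];cv2.circle(im,tuple(map(int,u.round())),3,(0,255,0),1)
cv2.imwrite("pics/w2.png",im)
E
```

```text
t 2.9 vise [-83.5   2.4 228.7] phi -164.1 q [ 0.11  0.3  -0.03 -0.   -1.24 -1.4 ] F [-0.4  0.1  0.2] op 0.501
off [-0.12 -0.25  3.76] twist 0.2 tilt [-0.004  0.    -1.   ]
```

View pics/w2.png

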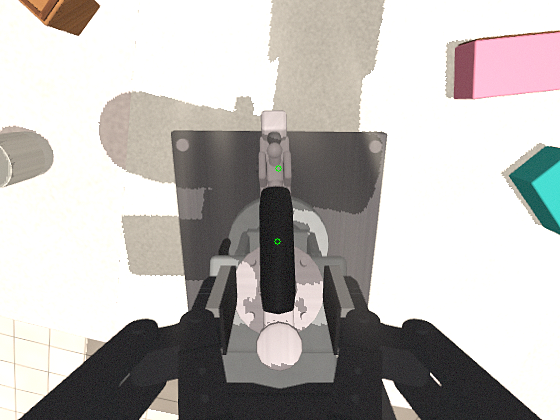

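>>> servo_tool([
  {"offset":[-0.1,-0.25,0.5],"twist":0.2,"grip":50},
  {"offset":[-0.1,-0.25,2],"twist":0.2,"grip":50},
  {"offset":[-0.1,-0.25,3.2],"twist":0.2,"grip":50},
  {"offset":[-0.1,-0.25,3.8],"twist":0.2,"grip":50},
  {"offset":[-0.1,-0.25,3.8],"twist":0.2,"grip":50},
  {"offset":[-0.1,-0.25,3.8],"twist":0.2,"grip":10},
  {"offset":[-0.1,-0.25,3.8],"twist":0.2,"grip":10},
  {"offset":[-0.1,-0.25,3.8],"twist":0.2,"grip":10},
  {"offset":[-0.1,-0.25,3.8],"twist":0.2,"grip":10},
], squeeze=30)

```text
time_s: 4.08
position: [0.6343, -0.1275, 0.194]
eef_rot: [-0.425, 3.112, -0.0]
ft_force: [-4.5, 2.6, 7.5]
opening: 0.106
```

```bash
python3 - <<'E'
from h import *
step(vw([-82.4,0,191]))
for t in range(0,100,8):
    a=np.radians(33+t);b=np.radians(33);print(t,(-5*(np.cos(a)-np.cos(b))).round(2),(-5*(np.sin(a)-np.sin(b))).round(2))
E
```

```text
t 4.075 vise [-81.7  -1.8 194. ] phi -164.4 q [ 0.1   0.32 -0.08  0.   -1.17 -1.4 ] F [-4.5  2.6  7.5] op 0.106
off [0.07 0.18 0.3 ] twist -0.1 tilt [ 0.001 -0.    -1.   ]
0 -0.0 -0.0
8 0.42 -0.56
16 0.91 -1.05
24 1.47 -1.47
32 2.08 -1.81
40 2.73 -2.06
48 3.41 -2.22
56 4.11 -2.28
64 4.8 -2.24
72 5.49 -2.11
80 6.15 -1.88
88 6.77 -1.56
96 7.34 -1.16
```

```bash
python3 - <<'E'
from h import *
im=np.hstack([cv2.resize(capture("wrist")[100:420,130:430],(450,480)),cv2.resize(capture("side")[190:310,290:377],(348,480))]);im=cv2.cvtColor(im,cv2.COLOR_RGB2BGR);im=cv2.convertScaleAbs(im,alpha=1.4,beta=10)
cv2.imwrite("pics/w3.png",im)
E
```

```text
(no output)
```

View pics/w3.png

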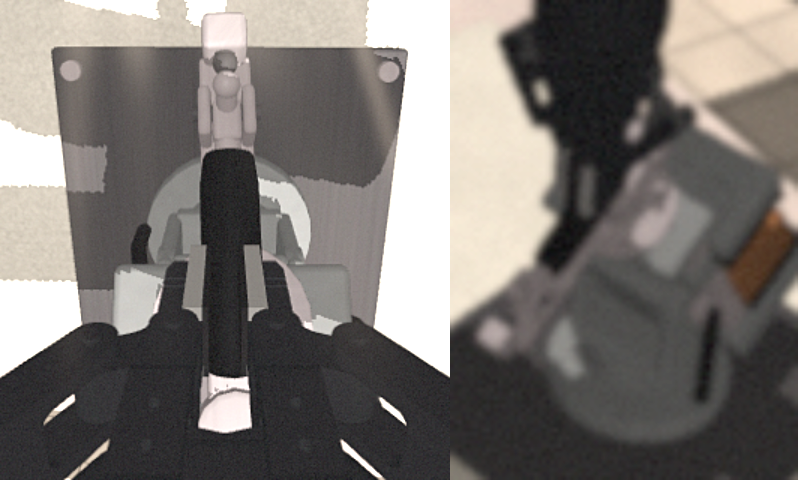

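>>> servo_tool([
  {"offset":[0,0.1,-0.2],"twist":0,"grip":45},
  {"offset":[0,0.1,-0.2],"twist":0,"grip":45},
  {"offset":[0,0.1,-0.2],"twist":0,"grip":45},
  {"offset":[0,0.1,0.4],"twist":0,"grip":45},
  {"offset":[0,0.1,0.7],"twist":0,"grip":45},
  {"offset":[0,0.1,0.7],"twist":0,"grip":45},
])

```text
time_s: 4.92
position: [0.634, -0.1267, 0.1848]
eef_rot: [0.424, -3.112, -0.0]
ft_force: [0.0, 0.1, 0.2]
opening: 0.447
```

>>> servo_tool([
  {"offset":[0,0,0],"twist":0,"grip":10},
  {"offset":[0,0,0],"twist":0,"grip":10},
  {"offset":[0,0,0],"twist":0,"grip":10},
  {"offset":[0,0,0],"twist":0,"grip":10},
])

```text
time_s: 5.42
position: [0.6343, -0.1259, 0.1857]
eef_rot: [-0.425, 3.112, 0.001]
ft_force: [-1.9, 5.9, 2.7]
opening: 0.216
```

>>> servo_tool([
  {"offset":[0,0.1,0],"twist":0,"grip":45},
  {"offset":[0,0.1,0],"twist":0,"grip":45},
  {"offset":[0,0.1,0.3],"twist":0,"grip":45},
  {"offset":[0,0.1,0.6],"twist":0,"grip":45},
  {"offset":[0,0.1,0.6],"twist":0,"grip":45},
])

```text
time_s: 6.05
position: [0.6338, -0.1258, 0.179]
eef_rot: [0.424, -3.112, -0.0]
ft_force: [-0.2, -0.3, 0.3]
opening: 0.451
```

>>> servo_tool([
  {"offset":[0,0,0],"twist":0,"grip":10},
  {"offset":[0,0,0],"twist":0,"grip":10},
  {"offset":[0,0,0],"twist":0,"grip":10},
  {"offset":[0,0,0],"twist":0,"grip":10},
])

```text
time_s: 6.55
position: [0.6341, -0.1255, 0.1796]
eef_rot: [-0.425, 3.113, 0.0]
ft_force: [0.3, 1.7, 0.8]
opening: 0.241
```

>>> servo_tool([
  {"offset":[0.42,0,-0.56],"twist":0,"grip":10},
  {"offset":[0.91,0,-1.05],"twist":0,"grip":10},
  {"offset":[1.47,0,-1.47],"twist":0,"grip":10},
  {"offset":[2.08,0,-1.81],"twist":0,"grip":10},
  {"offset":[2.73,0,-2.06],"twist":0,"grip":10},
  {"offset":[2.73,0,-2.06],"twist":0,"grip":10},
])

```text
time_s: 7.3
position: [0.6067, -0.1332, 0.2001]
eef_rot: [0.424, -3.112, -0.0]
ft_force: [-1.6, 0.9, -5.4]
opening: 0.216
```

```bash
python3 - <<'E'
from h import *
step(vw([-82.4,0,191]))
im=np.hstack([cv2.resize(capture("wrist")[60:420,110:450],(453,480)),cv2.resize(capture("side")[190:310,290:377],(348,480))])[:,:800];im=cv2.cvtColor(im,cv2.COLOR_RGB2BGR);im=cv2.convertScaleAbs(im,alpha=1.4,beta=10)
cv2.imwrite("pics/w4.png",im)
E
```

```text
t 7.3 vise [-1.099e+02  1.000e-01  2.001e+02] phi -164.5 q [ 0.1   0.28 -0.13 -0.   -1.17 -1.4 ] F [-1.6  0.9 -5.4] op 0.216
off [-2.75 -0.    0.9 ] twist -0.2 tilt [-0.001  0.    -1.   ]
```

View pics/w4.png

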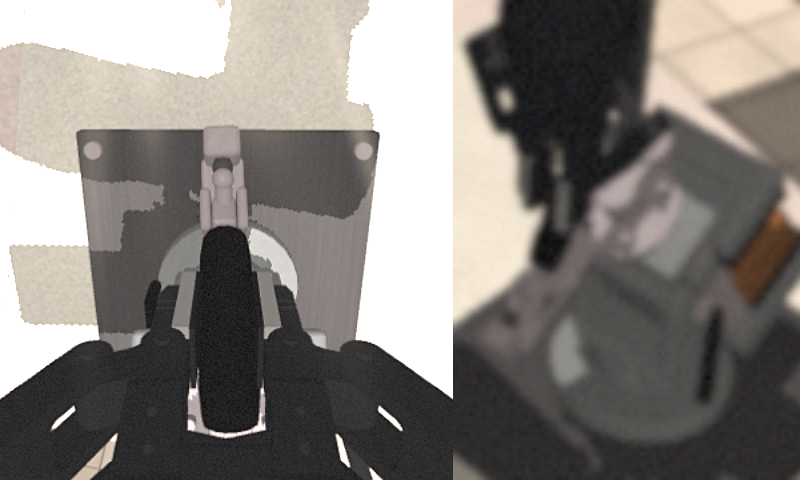

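>>> servo_tool([
  {"offset":[0,0,0],"twist":0,"grip":5},
  {"offset":[0.68,0,-0.16],"twist":0,"grip":5},
  {"offset":[1.38,0,-0.2],"twist":0,"grip":5},
  {"offset":[2.07,0,-0.15],"twist":0,"grip":5},
  {"offset":[2.76,0,0.0],"twist":0,"grip":5},
  {"offset":[3.42,0,0.2],"twist":0,"grip":5},
  {"offset":[4.04,0,0.5],"twist":0,"grip":5},
  {"offset":[4.4,0,0.7],"twist":0,"grip":5},
  {"offset":[4.4,0,0.7],"twist":0,"grip":5},
], squeeze=50)

```text
time_s: 8.52
position: [0.5651, -0.1449, 0.193]
eef_rot: [0.424, -3.113, 0.0]
ft_force: [1.1, 0.4, 0.5]
opening: 0.05
```

```bash
python3 - <<'E'
from h import *
step(vw([-82.4,0,191]))
im=np.hstack([cv2.resize(capture("wrist")[60:420,110:450],(453,480)),cv2.resize(capture("side")[190:310,290:377],(348,480))])[:,:800];im=cv2.cvtColor(im,cv2.COLOR_RGB2BGR);im=cv2.convertScaleAbs(im,alpha=1.4,beta=10)
cv2.imwrite("pics/w5.png",im)
E
```

```text
t 8.525 vise [-153.1    0.2  193. ] phi -164.5 q [ 0.08  0.22 -0.22  0.   -1.13 -1.38] F [1.1 0.4 0.5] op 0.05
off [-7.07  0.    0.19] twist -0.2 tilt [-0. -0. -1.]
```

View pics/w5.png

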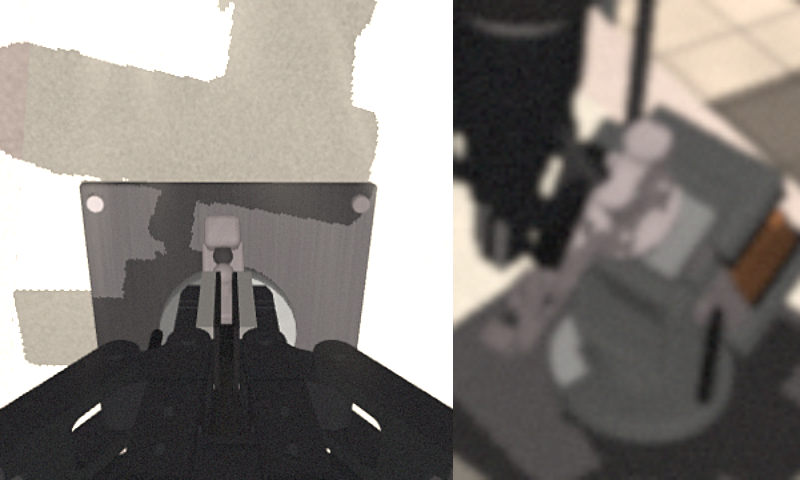

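>>> servo_tool([
  {"offset":[0,0,-4],"twist":0,"grip":10},
  {"offset":[0,0,-8],"twist":0,"grip":50},
  {"offset":[0,0,-12],"twist":0,"grip":50},
  {"offset":[-3,0,-12],"twist":0,"grip":50},
  {"offset":[-5.8,0,-12],"twist":0,"grip":50},
  {"offset":[-5.8,0,-10],"twist":0,"grip":50},
  {"offset":[-5.8,0,-10],"twist":0,"grip":50},
])

```text
time_s: 9.5
position: [0.6207, -0.1289, 0.2912]
eef_rot: [0.424, -3.109, -0.001]
ft_force: [-0.3, -0.1, -0.9]
opening: 0.503
```

```bash
python3 - <<'E'
from h import *
step(vw([-91,0,173.5]))
s=r.observe();im=capture("wrist");im=cv2.cvtColor(im,cv2.COLOR_RGB2BGR);im=cv2.convertScaleAbs(im,alpha=1.3,beta=10)
C=cam("wrist",s)
for d in(0,16,40,96):
    b=np.radians(33);u=proj(C,vw([-124.4+d*np.cos(b),0,171.7+d*np.sin(b)]))[0];cv2.circle(im,tuple(map(int,u.round())),3,(0,255,0),1)
b=cv2.convertScaleAbs(cv2.cvtColor(cv2.resize(capture("side")[190:310,290:377],(304,420)),cv2.COLOR_RGB2BGR),alpha=1.4,beta=10)
cv2.imwrite("pics/w6.png",np.hstack([im[:,60:],b]))
E
```

```text
t 9.5 vise [-95.3   0.5 291.2] phi -164.5 q [ 0.1   0.26  0.05 -0.   -1.37 -1.4 ] F [-0.3 -0.1 -0.9] op 0.503
off [-0.47 -0.06 11.76] twist -0.2 tilt [-0.004  0.    -1.   ]
```

View pics/w6.png

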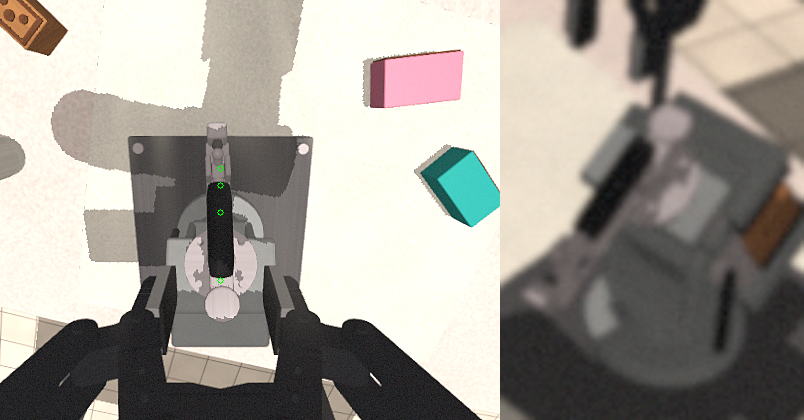

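>>> servo_tool([
  {"offset":[-0.4,-0.05,4],"twist":-0.2,"grip":50},
  {"offset":[-0.4,-0.05,8],"twist":-0.2,"grip":50},
  {"offset":[-0.4,-0.05,10.2],"twist":-0.2,"grip":50},
  {"offset":[-0.4,-0.05,11.2],"twist":-0.2,"grip":50},
  {"offset":[-0.4,-0.05,11.7],"twist":-0.2,"grip":50},
  {"offset":[-0.4,-0.05,11.7],"twist":-0.2,"grip":50},
])

```text
time_s: 10.35
position: [0.6256, -0.1287, 0.177]
eef_rot: [-0.43, 3.111, -0.0]
ft_force: [-1.0, 0.0, 0.5]
opening: 0.497
```

>>> servo_tool([
  {"offset":[0,0,0],"twist":0,"grip":5},
  {"offset":[0,0,0],"twist":0,"grip":5},
  {"offset":[0,0,0],"twist":0,"grip":5},
  {"offset":[0,0,0],"twist":0,"grip":5},
], squeeze=50)

```text
time_s: 10.85
position: [0.6258, -0.1282, 0.1772]
eef_rot: [-0.43, 3.11, 0.0]
ft_force: [-1.4, 4.0, 5.1]
opening: 0.22
```

```bash
python3 - <<'E'
from h import *
step(vw([-91,0,173.5]))
for t in range(0,100,8):
    a=np.radians(33+t);b=np.radians(33);print(t,(-4*(np.cos(a)-np.cos(b))).round(2),(-4*(np.sin(a)-np.sin(b))).round(2))
E
```

```text
t 10.85 vise [-90.1  -0.2 177.2] phi -164.2 q [ 0.1   0.32 -0.12 -0.   -1.13 -1.4 ] F [-1.4  4.   5.1] op 0.22
off [0.09 0.02 0.36] twist 0.1 tilt [ 0.002  0.    -1.   ]
0 -0.0 -0.0
8 0.34 -0.45
16 0.73 -0.84
24 1.18 -1.18
32 1.66 -1.45
40 2.19 -1.65
48 2.73 -1.77
56 3.28 -1.82
64 3.84 -1.79
72 4.39 -1.69
80 4.92 -1.5
88 5.41 -1.25
96 5.87 -0.93
```

>>> servo_tool([
  {"offset":[0,0,0],"twist":0,"grip":45},
  {"offset":[0,0,0],"twist":0,"grip":45},
  {"offset":[0,0,0.4],"twist":0,"grip":45},
  {"offset":[0,0,0.8],"twist":0,"grip":45},
  {"offset":[0,0,1.0],"twist":0,"grip":45},
  {"offset":[0,0,1.0],"twist":0,"grip":45},
])

```text
time_s: 11.6
position: [0.625, -0.1287, 0.1657]
eef_rot: [0.43, -3.111, -0.0]
ft_force: [-0.5, 0.0, -0.3]
opening: 0.451
```

>>> servo_tool([
  {"offset":[0,0,0],"twist":0,"grip":5},
  {"offset":[0,0,0],"twist":0,"grip":5},
  {"offset":[0,0,0],"twist":0,"grip":5},
  {"offset":[0,0,0],"twist":0,"grip":5},
], squeeze=50)

```text
time_s: 12.1
position: [0.6254, -0.1285, 0.1664]
eef_rot: [-0.43, 3.111, -0.0]
ft_force: [-0.7, 1.5, 2.0]
opening: 0.236
```

>>> servo_tool([
  {"offset":[0.34,0,-0.45],"twist":0,"grip":5},
  {"offset":[0.73,0,-0.84],"twist":0,"grip":5},
  {"offset":[1.18,0,-1.18],"twist":0,"grip":5},
  {"offset":[1.66,0,-1.45],"twist":0,"grip":5},
  {"offset":[2.19,0,-1.65],"twist":0,"grip":5},
  {"offset":[2.19,0,-1.65],"twist":0,"grip":5},
])

```text
time_s: 12.85
position: [0.6025, -0.1346, 0.182]
eef_rot: [0.429, -3.11, -0.001]
ft_force: [-0.8, 0.0, -13.7]
opening: 0.228
```

>>> servo_tool([
  {"offset":[0,0,0.3],"twist":0,"grip":5},
  {"offset":[0.54,0,0.2],"twist":0,"grip":5},
  {"offset":[1.09,0,0.15],"twist":0,"grip":5},
  {"offset":[1.09,0,0.15],"twist":0,"grip":5},
], squeeze=70)

```text
time_s: 13.35
position: [0.5975, -0.1369, 0.1833]
eef_rot: [-0.431, 3.103, -0.002]
ft_force: [6.0, 3.2, -7.5]
opening: 0.207
```

>>> servo_tool([
  {"offset":[-0.5,0,0.1],"twist":0,"grip":5},
  {"offset":[-0.9,0,0.15],"twist":0,"grip":5},
  {"offset":[-0.9,0,0.15],"twist":0,"grip":5},
], squeeze=40)

```text
time_s: 13.72
position: [0.6029, -0.1353, 0.1808]
eef_rot: [-0.431, 3.111, -0.002]
ft_force: [-2.2, 1.9, 5.0]
opening: 0.208
```

```bash
python3 - <<'E'
from h import *
step(vw([-91,0,173.5]))
im=np.hstack([cv2.resize(capture("wrist")[60:420,110:450],(453,480)),cv2.resize(capture("side")[190:310,290:377],(348,480))])[:,:800];im=cv2.cvtColor(im,cv2.COLOR_RGB2BGR);im=cv2.convertScaleAbs(im,alpha=1.6,beta=20)
cv2.imwrite("pics/w7.png",im)
E
```

```text
t 13.725 vise [-114.1   -0.9  180.8] phi -164.2 q [ 0.1   0.29 -0.16  0.   -1.12 -1.39] F [-2.2  1.9  5. ] op 0.208
off [-2.31  0.09  0.73] twist 0.1 tilt [ 0.001 -0.001 -1.   ]
```

View pics/w7.png

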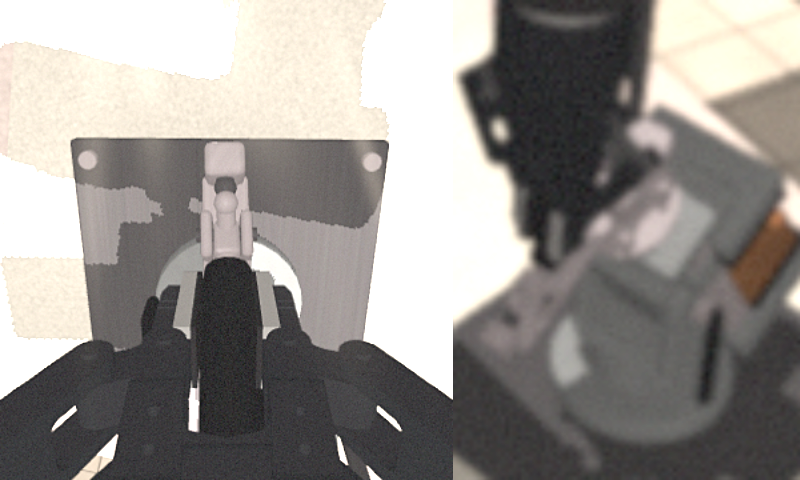

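>>> servo_tool([
  {"offset":[-0.6,0.1,0],"twist":0,"grip":5},
  {"offset":[-0.9,0.1,-0.6],"twist":0,"grip":5},
  {"offset":[-1.3,0.1,-1.2],"twist":0,"grip":5},
  {"offset":[-1.7,0.1,-1.9],"twist":0,"grip":5},
  {"offset":[-2.1,0.1,-2.6],"twist":0,"grip":5},
  {"offset":[-2.5,0.1,-3.3],"twist":0,"grip":5},
  {"offset":[-2.5,0.1,-3.3],"twist":0,"grip":5},
], squeeze=25)

```text
time_s: 14.7
position: [0.6274, -0.1278, 0.2133]
eef_rot: [-0.429, 3.11, -0.001]
ft_force: [0.4, 0.7, 0.5]
opening: 0.05
```

```bash
python3 - <<'E'
from h import *
step(vw([-86,0,214]))
s=r.observe();im=capture("wrist");C=cam("wrist",s);g=im.max(2)
# handle: dark run per row, between pads
for v in range(200,420,12):
    row=g[v,200:360]<45; i=80
    ks=np.flatnonzero(~row); l=ks[ks<i].max() if (ks<i).any() else 0; h=ks[ks>i].min() if (ks>i).any() else 160
    print(v,l+200,h+200,g[v,280],end=' | ')
E
```

```text
t 14.7 vise [-88.4  -0.3 213.3] phi -164.3 q [ 0.1   0.3  -0.07  0.   -1.2  -1.4 ] F [0.4 0.7 0.5] op 0.05
off [-0.24  0.03 -0.07] twist 0.0 tilt [ 0.002 -0.001 -1.   ]
200 279 284 63 | 212 268 301 27 | 224 266 302 19 | 236 266 303 19 | 248 265 302 24 | 260 265 302 23 | 272 271 288 24 | 284 270 289 25 | 296 270 289 21 | 308 270 289 20 | 320 228 331 28 | 332 200 360 46 | 344 279 281 82 | 356 279 281 170 | 368 279 281 173 | 380 279 281 176 | 392 200 360 28 | 404 200 360 24 | 416 200 360 27 |
```

>>> servo_tool([
  {"offset":[-0.2,0.1,-1.5],"twist":0,"grip":48},
  {"offset":[-0.2,0.1,-1.5],"twist":0,"grip":48},
  {"offset":[-0.2,0.1,-1.5],"twist":0,"grip":48},
  {"offset":[-0.2,0.1,1],"twist":0,"grip":48},
  {"offset":[-0.2,0.1,3],"twist":0,"grip":48},
  {"offset":[-0.2,0.1,4.1],"twist":0,"grip":48},
  {"offset":[-0.2,0.1,4.1],"twist":0,"grip":48},
])

```text
time_s: 15.62
position: [0.6273, -0.1258, 0.1709]
eef_rot: [0.43, -3.111, -0.0]
ft_force: [0.3, -0.8, 0.8]
opening: 0.48
```

>>> servo_tool([
  {"offset":[0,0,0],"twist":0,"grip":5},
  {"offset":[0,0,0],"twist":0,"grip":5},
  {"offset":[0,0,0],"twist":0,"grip":5},
  {"offset":[0,0,0],"twist":0,"grip":5},
], squeeze=22)

```text
time_s: 16.12
position: [0.6283, -0.1255, 0.1724]
eef_rot: [-0.43, 3.11, 0.0]
ft_force: [0.3, 4.9, 4.3]
opening: 0.245
```

```bash
python3 - <<'E'
from h import *
step(vw([-85.8,0,172]))
for t in range(0,100,6):
    a=np.radians(33+t);b=np.radians(33);print(t,(-4.6*(np.cos(a)-np.cos(b))).round(2),(-4.6*(np.sin(a)-np.sin(b))).round(2),end=' | ')
E
```

```text
t 16.125 vise [-87.    1.7 172.4] phi -164.3 q [ 0.11  0.33 -0.12 -0.   -1.12 -1.4 ] F [0.3 4.9 4.3] op 0.245
off [-0.12 -0.17  0.04] twist 0.0 tilt [ 0.002  0.    -1.   ]
0 -0.0 -0.0 | 6 0.28 -0.39 | 12 0.61 -0.75 | 18 0.96 -1.07 | 24 1.35 -1.35 | 30 1.77 -1.59 | 36 2.21 -1.79 | 42 2.67 -1.94 | 48 3.14 -2.04 | 54 3.62 -2.09 | 60 4.1 -2.09 | 66 4.58 -2.04 | 72 5.05 -1.94 | 78 5.51 -1.79 | 84 5.95 -1.59 | 90 6.36 -1.35 | 96 6.75 -1.07 |
```

>>> servo_tool([
  {"offset":[0.28,0,-0.39],"twist":0,"grip":5},
  {"offset":[0.61,0,-0.75],"twist":0,"grip":5},
  {"offset":[0.96,0,-1.07],"twist":0,"grip":5},
  {"offset":[1.35,0,-1.35],"twist":0,"grip":5},
  {"offset":[1.35,0,-1.35],"twist":0,"grip":5},
  {"offset":[1.35,0,-1.35],"twist":0,"grip":5},
])

```text
time_s: 16.88
position: [0.614, -0.1295, 0.1847]
eef_rot: [0.429, -3.111, -0.001]
ft_force: [-2.7, 5.6, -3.1]
opening: 0.242
```

```bash
python3 - <<'E'
from h import *
step(vw([-85.8,0,172]))
s=r.observe();im=capture("wrist");C=cam("wrist",s)
im=cv2.convertScaleAbs(cv2.cvtColor(im,cv2.COLOR_RGB2BGR),alpha=2.2,beta=30)
for t in(15,24,40):
  for d in(16,60,96):
    b=np.radians(33+t);u=proj(C,vw([-124.4+d*np.cos(b),0,171.7+d*np.sin(b)]))[0];cv2.circle(im,tuple(map(int,u.round())),3,(0,255,0) if t==24 else (0,0,255),1);print(t,d,u.round())
im=im[100:420,130:430]
b=cv2.convertScaleAbs(cv2.cvtColor(capture("side")[190:310,300:370],cv2.COLOR_RGB2BGR),alpha=2,beta=25)
cv2.imwrite("pics/w8.png",np.hstack([cv2.resize(im,(450,480)),cv2.resize(b,(280,480),interpolation=cv2.INTER_CUBIC)]))
E
```

```text
t 16.875 vise [-101.8    1.7  184.7] phi -164.3 q [ 0.1   0.3  -0.13 -0.   -1.14 -1.4 ] F [-2.7  5.6 -3.1] op 0.242
off [-1.6  -0.17  1.27] twist 0.0 tilt [-0.001  0.    -1.   ]
15 16 [278. 241.]
15 60 [278. 324.]
15 96 [278. 409.]
24 16 [278. 238.]
24 60 [278. 319.]
24 96 [278. 408.]
40 16 [278. 233.]
40 60 [278. 299.]
40 96 [278. 385.]
```

View pics/w8.png

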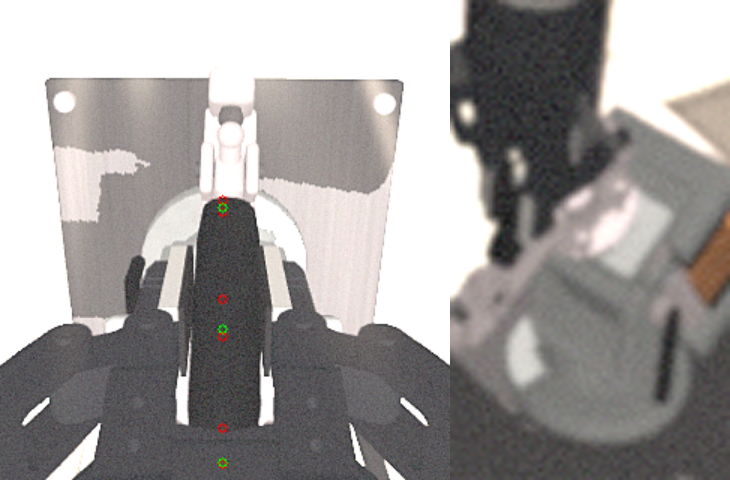

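>>> servo_tool([
  {"offset":[0.2,0.15,-0.13],"twist":0,"grip":5},
  {"offset":[0.42,0.15,-0.24],"twist":0,"grip":5},
  {"offset":[0.64,0.15,-0.34],"twist":0,"grip":5},
  {"offset":[0.86,0.15,-0.44],"twist":0,"grip":5},
  {"offset":[1.1,0.15,-0.5],"twist":0,"grip":5},
  {"offset":[1.1,0.15,-0.5],"twist":0,"grip":5},
])

```text
time_s: 17.73
position: [0.6039, -0.1314, 0.1906]
eef_rot: [-0.43, 3.111, -0.001]
ft_force: [1.6, -3.1, -3.0]
opening: 0.243
```

>>> servo_tool([
  {"offset":[0,0,0],"twist":-9,"grip":5},
  {"offset":[0,0,0],"twist":-18,"grip":5},
  {"offset":[0,0,0],"twist":-27,"grip":5},
  {"offset":[0,0,0],"twist":-36,"grip":5},
  {"offset":[0,0,0],"twist":-45,"grip":5},
  {"offset":[0,0,0],"twist":-45,"grip":5},
], squeeze=20)

```text
time_s: 18.48
position: [0.6048, -0.1354, 0.1932]
eef_rot: [1.589, -2.71, 0.01]
ft_force: [1.5, -19.7, 6.0]
opening: 0.241
```

>>> servo_tool([
  {"offset":[0,0,0],"twist":-9,"grip":29},
  {"offset":[0,0,0],"twist":-18,"grip":30},
  {"offset":[0,0,0],"twist":-27,"grip":32},
  {"offset":[0,0,0],"twist":-36,"grip":34},
  {"offset":[0,0,0],"twist":-45,"grip":36},
  {"offset":[0,0,0],"twist":-45,"grip":36},
], squeeze=20)

```text
time_s: 19.23
position: [0.6041, -0.1311, 0.191]
eef_rot: [-2.503, 1.897, -0.002]
ft_force: [-0.1, -1.3, 0.4]
opening: 0.362
```

```bash
python3 - <<'E'
from h import *
step(vw([-85.8,0,172]))
S=cam("side");print(proj(S,vw([-124.4,0,171.7])),proj(S,vw([-90,0,262])))
im=capture("wrist")
a=cv2.convertScaleAbs(cv2.cvtColor(im,cv2.COLOR_RGB2BGR),alpha=2.2,beta=30)[60:420,80:480]
b=cv2.convertScaleAbs(cv2.cvtColor(capture("side")[190:310,290:360],cv2.COLOR_RGB2BGR),alpha=2.2,beta=30)
cv2.imwrite("pics/w9.png",np.hstack([cv2.resize(a,(500,450)),cv2.resize(b,(262,450),interpolation=cv2.INTER_CUBIC)]))
E
```

```text
t 19.225 vise [-111.8    2.9  191. ] phi -74.3 q [ 0.1   0.28 -0.15  0.   -1.14  0.17] F [-0.1 -1.3  0.4] op 0.362
off [ 0.28 -2.6   1.9 ] twist 90.0 tilt [ 0.001 -0.    -1.   ]
[[309.02009792 262.05644603]] [[321.27979453 225.34565372]]
```

>>> servo_tool([
  {"offset":[0,0,0],"twist":0,"grip":10},
  {"offset":[0,0,0],"twist":0,"grip":10},
  {"offset":[0,0,0],"twist":0,"grip":10},
], squeeze=20)

```text
time_s: 19.7
position: [0.6022, -0.1316, 0.1909]
eef_rot: [2.5, -1.898, -0.002]
ft_force: [-6.2, -1.7, 7.6]
opening: 0.317
```

>>> servo_tool([
  {"offset":[0,0.5,-0.3],"twist":0,"grip":45},
  {"offset":[0,1.1,-0.7],"twist":0,"grip":57},
  {"offset":[0,1.7,-1.2],"twist":0,"grip":68},
  {"offset":[0,2.2,-1.6],"twist":0,"grip":80},
  {"offset":[0,2.7,-2.0],"twist":0,"grip":80},
  {"offset":[0,3.3,-2.2],"twist":0,"grip":80},
  {"offset":[0,3.9,-2.2],"twist":0,"grip":80},
  {"offset":[0,4.5,-2.2],"twist":0,"grip":80},
])

```text
time_s: 20.7
position: [0.561, -0.1434, 0.2129]
eef_rot: [-2.504, 1.895, -0.003]
ft_force: [2.4, 1.2, 3.1]
opening: 0.803
```

>>> servo_tool([
  {"offset":[0,0.5,0],"twist":0,"grip":80},
  {"offset":[0,1.0,0],"twist":0,"grip":80},
  {"offset":[0,1.5,0],"twist":0,"grip":80},
])

```text
time_s: 21.08
position: [0.5449, -0.1475, 0.2116]
eef_rot: [2.503, -1.896, -0.002]
ft_force: [0.5, 0.3, 0.5]
opening: 0.8
```

>>> servo_tool([
  {"offset":[0,0,-3],"twist":5,"grip":80},
  {"offset":[0,0,-7],"twist":15,"grip":80},
  {"offset":[0,0,-11],"twist":25,"grip":80},
  {"offset":[0,0,-13],"twist":35,"grip":80},
  {"offset":[0,0,-13],"twist":45,"grip":80},
  {"offset":[0,0,-13],"twist":55,"grip":80},
  {"offset":[0,0,-13],"twist":65,"grip":80},
  {"offset":[0,0,-13],"twist":75,"grip":80},
  {"offset":[0,0,-13],"twist":85,"grip":80},
  {"offset":[0,0,-13],"twist":90,"grip":80},
])

```text
time_s: 22.32
position: [0.5454, -0.1474, 0.3416]
eef_rot: [0.423, -3.112, -0.0]
ft_force: [0.4, 0.2, 0.5]
opening: 0.8
```

```bash
python3 - <<'E'
from h import *
step(vw([-150,0,340]))
s=r.observe();im=capture("wrist");sd=capture("side");np.save("w10.npy",im);np.save("s10.npy",sd)
C=cam("wrist",s);S=cam("side")
g=im.max(2);gs=sd.max(2)
for nm,al in(("folded",33),("part",60),("part",76),("out",123)):
    b=np.radians(al);P=[vw([-124.4+d*np.cos(b),0,171.7+d*np.sin(b)]) for d in(20,35,50,65,80,92)]
    f=lambda C,g:[int(g[tuple(np.clip(u.round().astype(int)[::-1],0,[419,559]))]) for u in proj(C,P)]
    print(nm,"wrist",f(C,g),proj(C,P)[[0,-1]].round().tolist(),"side",f(S,gs),proj(S,P)[[0,-1]].round().tolist())
E
```

```text
t 22.325 vise [-172.8    3.   341.6] phi -164.5 q [ 0.08  0.12 -0.01 -0.   -1.44 -1.38] F [0.4 0.2 0.5] op 0.8
off [-2.28 -0.29  0.16] twist -0.2 tilt [-0.001 -0.    -1.   ]
folded wrist [146, 150, 69, 95, 152, 145] [[278.0, 247.0], [278.0, 316.0]] side [116, 118, 84, 111, 123, 114] [[314.0, 255.0], [332.0, 231.0]]
part wrist [147, 146, 90, 147, 150, 157] [[278.0, 243.0], [278.0, 308.0]] side [127, 148, 81, 97, 91, 88] [[312.0, 255.0], [324.0, 227.0]]
part wrist [145, 146, 148, 93, 153, 92] [[278.0, 240.0], [277.0, 291.0]] side [141, 162, 157, 91, 119, 159] [[311.0, 255.0], [318.0, 228.0]]
out wrist [14, 13, 16, 15, 13, 17] [[278.0, 225.0], [277.0, 207.0]] side [11, 5, 12, 4, 2, 10] [[306.0, 259.0], [296.0, 247.0]]
```

```bash
python3 - <<'E'
from h import *
S,D=cam("scene"),cam("side")
for y in(110,-110):
    P=[vw([-2,y,385]),vw([-2,y,350]),vw([83,y,385])]
    print(y,"scene zoom",((proj(S,P)-[190,190])*3.333).round().tolist(),"side zoom",((proj(D,P)-[260,130])*2.5+[400,0]).round().tolist())
print(wv(onz(S,(190+42/3.333,190+100/3.333),.385)),wv(onz(S,(190+290/3.333,190+25/3.333),.385)))
im=np.load("w10.npy").max(2);C=cam("wrist")
# centre of dark handle in rows
for v in range(195,232,6):
    row=im[v]<35;i=278;l=i
    while row[l]:l-=1
    h=i
    while row[h]:h+=1
    o,d=ray(C,((l+h)/2,v)) 
    n=RV()[:,1];t=((V0-o)@n)/(d@n) if abs(d@n)>1e-3 else None
    dep=(o[2]-.23)/-d[2];print(v,l,h,"y mm at z~230:",wv(o+d*dep).round(1))
print(wv(r.observe()['position']))
E
```

```text
110 scene zoom [[288.0, 18.0], [288.0, 43.0], [327.0, 94.0]] side zoom [[534.0, 44.0], [532.0, 76.0], [591.0, 16.0]]
-110 scene zoom [[38.0, 98.0], [45.0, 122.0], [67.0, 181.0]] side zoom [[732.0, 135.0], [726.0, 170.0], [786.0, 99.0]]
[   0.65570468 -107.67844189  385.        ] [  5.63203283 108.99518961 385.        ]
195 278 278 y mm at z~230: [-178.9    0.8  230. ]
201 271 293 y mm at z~230: [-173.4    4.2  230. ]
207 268 294 y mm at z~230: [-167.9    3.4  230. ]
213 269 294 y mm at z~230: [-162.3    3.8  230. ]
219 270 293 y mm at z~230: [-156.6    3.8  230. ]
225 270 292 y mm at z~230: [-150.9    3.4  230. ]
231 275 287 y mm at z~230: [-145.1    3.4  230. ]
[-172.65760811    3.03063705  341.73435943]
```

>>> servo_tool([
  {"offset":[0.7,0.05,4],"twist":0,"grip":50},
  {"offset":[0.7,0.05,8],"twist":0,"grip":50},
  {"offset":[0.7,0.05,11],"twist":0,"grip":50},
  {"offset":[0.7,0.05,13],"twist":0,"grip":50},
  {"offset":[0.7,0.05,13],"twist":0,"grip":50},
  {"offset":[0.7,0.05,13],"twist":0,"grip":5},
  {"offset":[0.7,0.05,13],"twist":0,"grip":5},
  {"offset":[0.7,0.05,13],"twist":0,"grip":5},
  {"offset":[0.7,0.05,13],"twist":0,"grip":5},
], squeeze=40)

```text
time_s: 23.55
position: [0.5392, -0.1486, 0.2131]
eef_rot: [-0.431, 3.111, -0.0]
ft_force: [-4.5, 3.5, 7.0]
opening: 0.238
```

```bash
cat >> h.py <<'E'
V0=V0+RV()@[0,.0015,0]
def circ(p0,p1,n,rad=80):  # offsets cm (tool axes, x=-vise x,y=+vise y) from crank p0 to p1 deg
    s3=np.radians(33);X=np.array([np.cos(s3),0,np.sin(s3)]);Y=np.array([0,1,0])
    f=lambda a:rad*(-np.cos(a)*X+np.sin(a)*Y)
    for a in np.radians(np.linspace(p0,p1,n+1))[1:]:
        d=(f(a)-f(np.radians(p0)))/10;print([round(-d[0],2),round(d[1],2),round(-d[2],2)],end=' ')
    print()
def where():
    s=r.observe();p=wv(s['position']);s3=np.radians(33);X=np.array([np.cos(s3),0,np.sin(s3)])
    return s,p
E
python3 -c "
from h import *
step(vw([-180,2,212]));circ(1,101,10)"
```

```text
t 23.55 vise [-179.     2.1  213.1] phi -164.2 q [ 0.08  0.17 -0.24 -0.   -1.16 -1.38] F [-4.5  3.5  7. ] op 0.238
off [ 0.1  -0.01  0.11] twist 0.1 tilt [ 0.001  0.    -1.   ]
[np.float64(-0.12), np.float64(1.39), np.float64(-0.08)] [np.float64(-0.44), np.float64(2.73), np.float64(-0.29)] [np.float64(-0.96), np.float64(3.98), np.float64(-0.62)] [np.float64(-1.64), np.float64(5.11), np.float64(-1.07)] [np.float64(-2.49), np.float64(6.08), np.float64(-1.61)] [np.float64(-3.46), np.float64(6.86), np.float64(-2.24)] [np.float64(-4.52), np.float64(7.42), np.float64(-2.94)] [np.float64(-5.66), np.float64(7.76), np.float64(-3.67)] [np.float64(-6.83), np.float64(7.86), np.float64(-4.43)] [np.float64(-7.99), np.float64(7.71), np.float64(-5.19)]
```

>>> servo_tool([
  {"offset":[0,0,0.3],"twist":0,"grip":5},
  {"offset":[-0.12,1.39,0.2],"twist":0,"grip":5},
  {"offset":[-0.44,2.73,0.0],"twist":0,"grip":5},
  {"offset":[-0.96,3.98,-0.3],"twist":0,"grip":5},
  {"offset":[-1.64,5.11,-0.75],"twist":0,"grip":5},
  {"offset":[-2.49,6.08,-1.3],"twist":0,"grip":5},
], squeeze=70)

```text
time_s: 24.3
position: [0.5455, -0.0865, 0.2276]
eef_rot: [0.429, -3.111, 0.008]
ft_force: [-8.2, -11.1, 12.2]
opening: 0.223
```

```bash
python3 -c "
from h import *
step(vw([-180,2,212]));circ(51,121,7)"
```

```text
t 24.3 vise [-156.2   60.1  227.6] phi -164.3 q [ 0.2   0.15 -0.24  0.01 -1.19 -1.5 ] F [ -8.2 -11.1  12.2] op 0.223
off [ 2.38 -5.81  1.59] twist -0.0 tilt [-0.001 -0.005 -1.   ]
[np.float64(-0.97), np.float64(0.78), np.float64(-0.63)] [np.float64(-2.04), np.float64(1.35), np.float64(-1.32)] [np.float64(-3.17), np.float64(1.68), np.float64(-2.06)] [np.float64(-4.34), np.float64(1.78), np.float64(-2.82)] [np.float64(-5.5), np.float64(1.64), np.float64(-3.57)] [np.float64(-6.63), np.float64(1.25), np.float64(-4.3)] [np.float64(-7.68), np.float64(0.64), np.float64(-4.99)]
```

>>> servo_tool([
  {"offset":[-0.77,0.78,-1.0],"twist":0,"grip":5},
  {"offset":[-1.84,1.35,-1.68],"twist":0,"grip":5},
  {"offset":[-2.97,1.68,-2.42],"twist":0,"grip":5},
  {"offset":[-4.14,1.78,-3.17],"twist":0,"grip":5},
  {"offset":[-5.3,1.64,-3.92],"twist":0,"grip":5},
  {"offset":[-6.43,1.25,-4.65],"twist":0,"grip":5},
  {"offset":[-7.48,0.64,-5.34],"twist":0,"grip":5},
])

```text
time_s: 25.18
position: [0.6147, -0.0561, 0.2768]
eef_rot: [0.43, -3.106, -0.004]
ft_force: [-6.9, 5.6, -2.5]
opening: 0.224
```

```bash
cat >> h.py <<'E'
def fr():
    s=r.observe();F=RV().T@s['ft_force'];s3=np.radians(33);X=np.array([np.cos(s3),0,np.sin(s3)]);S=np.array([-np.sin(s3),0,np.cos(s3)])
    p=wv(s['position'])-E0; a=np.arctan2(p[1],-(p@X)); T=np.sin(a)*X+np.cos(a)*np.array([0,1,0]); N=-np.cos(a)*X+np.sin(a)*np.array([0,1,0])
    print("psi",np.degrees(a).round(1),"rad",np.hypot(p[1],p@X).round(1),"axial",(p@S).round(1),"F tan/rad/ax",(F@T).round(1),(F@N).round(1),(F@S).round(1))
E0=np.array([-48-113*np.sin(np.radians(33))-3,0,201+113*np.cos(np.radians(33))-41])  # circle centre of the TCP
E
python3 -c "
from h import *
step(vw([-180,2,212]));fr();circ(121,201,8)"
```

```text
t 25.175 vise [-81.3  70.7 276.8] phi -164.3 q [ 0.22  0.23 -0.01 -0.   -1.33 -1.52] F [-6.9  5.6 -2.5] op 0.224
off [ 9.84 -6.88  6.52] twist 0.0 tilt [-0.006  0.002 -1.   ]
psi 118.4 rad 80.4 axial 1.5 F tan/rad/ax -8.4 3.7 0.7
[np.float64(-0.95), np.float64(-0.82), np.float64(-0.61)] [np.float64(-1.76), np.float64(-1.82), np.float64(-1.14)] [np.float64(-2.41), np.float64(-2.98), np.float64(-1.57)] [np.float64(-2.89), np.float64(-4.25), np.float64(-1.88)] [np.float64(-3.17), np.float64(-5.61), np.float64(-2.06)] [np.float64(-3.25), np.float64(-7.0), np.float64(-2.11)] [np.float64(-3.13), np.float64(-8.38), np.float64(-2.03)] [np.float64(-2.81), np.float64(-9.72), np.float64(-1.82)]
```

>>> servo_tool([
  {"offset":[-0.95,-0.82,-0.61],"twist":0,"grip":5},
  {"offset":[-1.76,-1.82,-1.14],"twist":0,"grip":5},
  {"offset":[-2.41,-2.98,-1.57],"twist":0,"grip":5},
  {"offset":[-2.89,-4.25,-1.88],"twist":0,"grip":5},
])

```text
time_s: 25.68
position: [0.6566, -0.0882, 0.2974]
eef_rot: [-0.433, 3.111, 0.004]
ft_force: [-1.2, 7.8, 2.1]
opening: 0.224
```

```bash
python3 -c "
from h import *
step(vw([-180,2,212]));fr();circ(161,261,10)"
```

```text
t 25.675 vise [-49.7  28.5 297.4] phi -164.2 q [ 0.16  0.3   0.12 -0.   -1.39 -1.45] F [-1.2  7.8  2.1] op 0.224
off [13.05 -2.64  8.52] twist 0.1 tilt [ 0.     0.003 -1.   ]
psi 159.4 rad 81.1 axial 1.5 F tan/rad/ax -6.7 4.6 1.2
[np.float64(-0.28), np.float64(-1.35), np.float64(-0.18)] [np.float64(-0.36), np.float64(-2.74), np.float64(-0.24)] [np.float64(-0.24), np.float64(-4.13), np.float64(-0.16)] [np.float64(0.08), np.float64(-5.47), np.float64(0.05)] [np.float64(0.59), np.float64(-6.72), np.float64(0.38)] [np.float64(1.28), np.float64(-7.85), np.float64(0.83)] [np.float64(2.12), np.float64(-8.82), np.float64(1.38)] [np.float64(3.09), np.float64(-9.6), np.float64(2.01)] [np.float64(4.16), np.float64(-10.17), np.float64(2.7)] [np.float64(5.29), np.float64(-10.51), np.float64(3.44)]
```

>>> servo_tool([
  {"offset":[-0.25,-1.35,-0.18],"twist":0,"grip":5},
  {"offset":[-0.3,-2.74,-0.24],"twist":0,"grip":5},
  {"offset":[-0.2,-4.13,-0.16],"twist":0,"grip":5},
  {"offset":[0.08,-5.47,0.05],"twist":0,"grip":5},
  {"offset":[0.59,-6.72,0.38],"twist":0,"grip":5},
  {"offset":[1.28,-7.85,0.83],"twist":0,"grip":5},
  {"offset":[2.12,-8.82,1.38],"twist":0,"grip":5},
  {"offset":[3.09,-9.6,2.01],"twist":0,"grip":5},
  {"offset":[4.16,-10.17,2.7],"twist":0,"grip":5},
  {"offset":[5.29,-10.51,3.44],"twist":0,"grip":5},
])

```text
time_s: 26.92
position: [0.6363, -0.206, 0.2643]
eef_rot: [-0.43, 3.106, -0.003]
ft_force: [5.1, 2.7, 3.4]
opening: 0.225
```

```bash
python3 -c "
from h import *
step(vw([-180,2,212]));fr();circ(261,361,10)"
```

```text
t 26.925 vise [-101.   -79.5  264.3] phi -164.2 q [-0.02  0.32  0.07  0.   -1.32 -1.27] F [5.1 2.7 3.4] op 0.225
off [7.92 8.17 5.17] twist 0.1 tilt [ 0.006 -0.001 -1.   ]
psi -100.6 rad 80.9 axial 1.8 F tan/rad/ax -6.7 -0.0 -0.2
[np.float64(1.17), np.float64(-0.1), np.float64(0.76)] [np.float64(2.33), np.float64(0.05), np.float64(1.51)] [np.float64(3.45), np.float64(0.43), np.float64(2.24)] [np.float64(4.51), np.float64(1.04), np.float64(2.93)] [np.float64(5.45), np.float64(1.86), np.float64(3.54)] [np.float64(6.26), np.float64(2.87), np.float64(4.07)] [np.float64(6.92), np.float64(4.02), np.float64(4.49)] [np.float64(7.39), np.float64(5.3), np.float64(4.8)] [np.float64(7.68), np.float64(6.65), np.float64(4.99)] [np.float64(7.76), np.float64(8.04), np.float64(5.04)]
```

>>> servo_tool([
  {"offset":[1.17,-0.1,0.76],"twist":0,"grip":5},
  {"offset":[2.33,0.05,1.51],"twist":0,"grip":5},
  {"offset":[3.45,0.43,2.24],"twist":0,"grip":5},
  {"offset":[4.51,1.04,2.93],"twist":0,"grip":5},
  {"offset":[5.45,1.86,3.54],"twist":0,"grip":5},
  {"offset":[6.26,2.87,4.07],"twist":0,"grip":5},
  {"offset":[6.92,4.02,4.49],"twist":0,"grip":5},
  {"offset":[7.39,5.3,4.8],"twist":0,"grip":5},
])

```text
time_s: 27.92
position: [0.5504, -0.1756, 0.2159]
eef_rot: [-0.429, 3.107, -0.004]
ft_force: [6.3, -5.9, -1.3]
opening: 0.228
```

```bash
python3 -c "
from h import *
step(vw([-180,2,212]));fr();circ(341,441,10)
im=capture('scene');cv2.imwrite('pics/sc_mid.png',im[:,:,::-1])"
```

```text
t 27.925 vise [-175.5  -26.9  215.9] phi -164.3 q [ 0.03  0.19 -0.21  0.   -1.17 -1.33] F [ 6.3 -5.9 -1.3] op 0.228
off [0.45 2.9  0.38] twist 0.0 tilt [ 0.005 -0.002 -1.   ]
psi -20.0 rad 78.8 axial 1.7 F tan/rad/ax -8.0 -0.4 -3.5
[np.float64(0.28), np.float64(1.35), np.float64(0.18)] [np.float64(0.36), np.float64(2.74), np.float64(0.24)] [np.float64(0.24), np.float64(4.13), np.float64(0.16)] [np.float64(-0.08), np.float64(5.47), np.float64(-0.05)] [np.float64(-0.59), np.float64(6.72), np.float64(-0.38)] [np.float64(-1.28), np.float64(7.85), np.float64(-0.83)] [np.float64(-2.12), np.float64(8.82), np.float64(-1.38)] [np.float64(-3.09), np.float64(9.6), np.float64(-2.01)] [np.float64(-4.16), np.float64(10.17), np.float64(-2.7)] [np.float64(-5.29), np.float64(10.51), np.float64(-3.44)]
```

>>> servo_tool([
  {"offset":[0.28,1.35,0.18],"twist":0,"grip":5},
  {"offset":[0.36,2.74,0.24],"twist":0,"grip":5},
])

```text
time_s: 28.22
position: [0.5393, -0.1502, 0.2133]
eef_rot: [-0.429, 3.109, -0.004]
ft_force: [6.0, -5.5, -3.0]
opening: 0.229
```

```bash
python3 -c "
from h import *
fr();fr();circ(361,441,8)"
```

```text
psi 0.3 rad 78.7 axial 1.6 F tan/rad/ax -6.9 -2.0 -4.9
psi 0.3 rad 78.7 axial 1.6 F tan/rad/ax -6.9 -2.0 -4.9
[np.float64(-0.12), np.float64(1.39), np.float64(-0.08)] [np.float64(-0.44), np.float64(2.73), np.float64(-0.29)] [np.float64(-0.96), np.float64(3.98), np.float64(-0.62)] [np.float64(-1.64), np.float64(5.11), np.float64(-1.07)] [np.float64(-2.49), np.float64(6.08), np.float64(-1.61)] [np.float64(-3.46), np.float64(6.86), np.float64(-2.24)] [np.float64(-4.52), np.float64(7.42), np.float64(-2.94)] [np.float64(-5.66), np.float64(7.76), np.float64(-3.67)]
```

>>> servo_tool([
  {"offset":[-0.12,1.39,-0.08],"twist":0,"grip":5},
  {"offset":[-0.44,2.73,-0.29],"twist":0,"grip":5},
])

```text
time_s: 28.48
position: [0.5359, -0.1227, 0.216]
eef_rot: [-0.429, 3.109, -0.004]
ft_force: [7.3, -7.3, -5.5]
opening: 0.224
```

```bash
python3 -c "
from h import *
fr();circ(381,401,2)"
```

```text
psi 20.7 rad 78.8 axial 1.6 F tan/rad/ax -8.0 -4.3 -7.4
[np.float64(-0.51), np.float64(1.25), np.float64(-0.33)] [np.float64(-1.2), np.float64(2.38), np.float64(-0.78)]
```

>>> servo_tool([
  {"offset":[-0.6,1.2,-0.2],"twist":0,"grip":5},
  {"offset":[-1.3,2.3,-0.65],"twist":0,"grip":5},
])

```text
time_s: 28.72
position: [0.5405, -0.098, 0.2229]
eef_rot: [0.429, -3.112, 0.005]
ft_force: [-0.6, -7.7, 1.1]
opening: 0.223
```

```bash
python3 -c "
from h import *
fr();circ(401,441,4)"
```

```text
psi 39.8 rad 78.8 axial 1.4 F tan/rad/ax -6.6 -3.4 2.3
[np.float64(-0.84), np.float64(0.97), np.float64(-0.55)] [np.float64(-1.81), np.float64(1.75), np.float64(-1.18)] [np.float64(-2.88), np.float64(2.32), np.float64(-1.87)] [np.float64(-4.01), np.float64(2.65), np.float64(-2.61)]
```

```bash
python3 - <<'E'
from h import *
S,D=cam("scene"),cam("side")
im=capture("scene");cv2.imwrite("pics/sc_400.png",im[:,:,::-1])
a=cv2.imread("pics/scene0.png");m=cv2.imread("pics/sc_mid.png");n=cv2.imread("pics/sc_400.png")
c=lambda x:cv2.resize(cv2.convertScaleAbs(x[225:300,220:285],alpha=2,beta=10),(260,300),interpolation=cv2.INTER_CUBIC)
s0=cv2.imread("pics/side0.png");s1=capture("side")[:,:,::-1];cv2.imwrite("pics/sd_400.png",s1)
d=lambda x:cv2.resize(cv2.convertScaleAbs(x[200:300,310:400],alpha=2,beta=10),(260,289),interpolation=cv2.INTER_CUBIC)
top=np.hstack([c(a),c(m),c(n)]);bot=np.hstack([d(s0),d(s1),d(s1)*0])
cv2.imwrite("pics/cmp.png",np.vstack([top,bot]))
E
```

```text
(no output)
```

View pics/cmp.png

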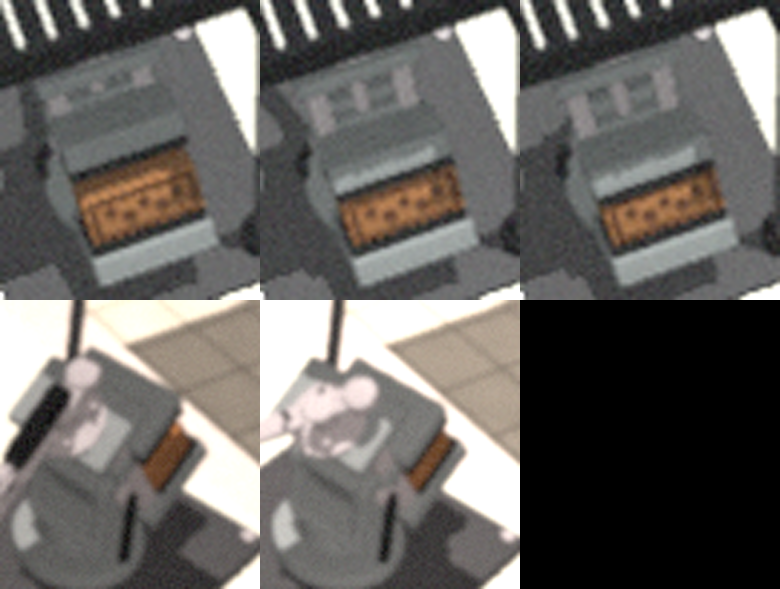

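>>> servo_tool([
  {"offset":[-0.84,0.97,-0.55],"twist":0,"grip":5},
  {"offset":[-1.81,1.75,-1.18],"twist":0,"grip":5},
])

```text
time_s: 29.08
position: [0.5517, -0.0765, 0.2338]
eef_rot: [0.428, -3.109, 0.004]
ft_force: [-3.2, -10.0, -0.9]
opening: 0.223
```

```bash
python3 -c "
from h import *
fr();circ(421,461,4)
cv2.imwrite('pics/sc_420.png',capture('scene')[:,:,::-1]);fr()
for n in('scene0','sc_mid','sc_400','sc_420'):
    h=cv2.cvtColor(cv2.imread(f'pics/{n}.png'),cv2.COLOR_BGR2HSV)[225:300,220:285];m=(h[...,0]>4)&(h[...,0]<18)&(h[...,1]>110);print(n,m.sum(),np.argwhere(m).mean(0).round(2))
"
```

```text
psi 59.1 rad 79.3 axial 1.4 F tan/rad/ax -9.1 -4.8 2.4
[np.float64(-1.07), np.float64(0.57), np.float64(-0.69)] [np.float64(-2.2), np.float64(0.9), np.float64(-1.43)] [np.float64(-3.37), np.float64(1.0), np.float64(-2.19)] [np.float64(-4.53), np.float64(0.86), np.float64(-2.94)] 
psi 60.2 rad 79.0 axial 1.3 F tan/rad/ax -5.4 -3.5 4.8
scene0 463 [48.86 34.09]
sc_mid 311 [51.29 34.91]
sc_400 291 [51.71 35.08]
sc_420 291 [51.56 35.09]
```

>>> servo_tool([
  {"offset":[-1.07,0.57,-0.69],"twist":0,"grip":5},
  {"offset":[-2.2,0.9,-1.43],"twist":0,"grip":5},
])

```text
time_s: 29.38
position: [0.5686, -0.0617, 0.2469]
eef_rot: [0.427, -3.104, 0.002]
ft_force: [-9.4, -6.7, -0.6]
opening: 0.226
```

```bash
python3 -c "
from h import *
fr();circ(441,461,4)
for i in range(4):cv2.imwrite(f'pics/sc_440_{i}.png',capture('scene')[:,:,::-1])
fr()
for n in('sc_400','sc_420','sc_440_0','sc_440_1','sc_440_2','sc_440_3'):
    h=cv2.cvtColor(cv2.imread(f'pics/{n}.png'),cv2.COLOR_BGR2HSV)[225:300,220:285];m=(h[...,0]>4)&(h[...,0]<18)&(h[...,1]>110);print(n,m.sum(),np.argwhere(m).mean(0).round(2))
"
```

```text
psi 78.0 rad 79.5 axial 1.4 F tan/rad/ax -10.1 -1.8 5.4
[np.float64(-0.58), np.float64(0.08), np.float64(-0.38)] [np.float64(-1.17), np.float64(0.1), np.float64(-0.76)] [np.float64(-1.75), np.float64(0.05), np.float64(-1.14)] [np.float64(-2.33), np.float64(-0.05), np.float64(-1.51)] 
psi 78.7 rad 79.4 axial 1.3 F tan/rad/ax -6.6 -0.2 6.5
sc_400 291 [51.71 35.08]
sc_420 291 [51.56 35.09]
sc_440_0 290 [51.8  34.78]
sc_440_1 283 [51.81 34.77]
sc_440_2 291 [51.75 34.88]
sc_440_3 293 [51.66 35.06]
```

>>> servo_tool([
  {"offset":[-0.58,0.08,-0.4],"twist":0,"grip":5},
  {"offset":[-0.58,0.08,-0.4],"twist":0,"grip":5},
  {"offset":[-0.5,0.05,-0.4],"twist":0,"grip":50},
  {"offset":[-0.5,0.05,-0.4],"twist":0,"grip":55},
  {"offset":[-0.5,0.05,-0.4],"twist":0,"grip":55},
])

```text
time_s: 30.2
position: [0.577, -0.0577, 0.2522]
eef_rot: [-0.43, 3.111, 0.0]
ft_force: [-0.5, 1.0, -0.1]
opening: 0.55
```

>>> servo_tool([
  {"offset":[0,0,-3],"twist":0,"grip":55},
  {"offset":[0.5,0,-6],"twist":0,"grip":55},
  {"offset":[1,0,-10],"twist":0,"grip":55},
  {"offset":[5,0,-12],"twist":0,"grip":55},
  {"offset":[9,0,-12],"twist":0,"grip":55},
  {"offset":[9,0,-12],"twist":0,"grip":55},
])

```text
time_s: 30.95
position: [0.4885, -0.0827, 0.3738]
eef_rot: [-0.429, 3.108, 0.001]
ft_force: [0.8, -0.0, -0.1]
opening: 0.547
```

```bash
python3 - <<'E'
from h import *
step(vw([-180,2,330]))
s=r.observe();im=capture("wrist");C=cam("wrist",s);sd=capture("side");D=cam("side");sc=capture("scene")
cv2.imwrite('pics/fin_sc.png',sc[:,:,::-1]);cv2.imwrite('pics/fin_sd.png',sd[:,:,::-1])
s3=np.radians(33);X=np.array([np.cos(s3),0,np.sin(s3)]);S=np.array([-np.sin(s3),0,np.cos(s3)]);hub=np.array([-48,0,201])
for ps in(60,70,76,80,84,88,92,100):
    a=np.radians(ps);p=hub+80*(-np.cos(a)*X+np.sin(a)*np.array([0,1,0]))+17*S
    P=[vw(p+d*S) for d in(22,40,60,75,90)]
    f=lambda C,g:[int(g.max(2)[tuple(np.clip(u.round().astype(int)[::-1],0,[419,559]))]) for u in proj(C,P)]
    print(ps,"wrist",f(C,im),"side",f(D,sd),proj(C,P)[[0,-1]].round().tolist())
# bystanders unchanged: difference of scene images outside the vise/robot
a=cv2.imread("pics/scene0.png").astype(int);b=sc[:,:,::-1].astype(int);d=(abs(a-b).max(2)>60)
for n,(x0,y0,x1,y1) in dict(block2=(145,208,185,242),spray=(140,243,172,285),calip=(355,192,405,245),pink=(280,188,306,214),turq=(308,208,345,238)).items():print(n,d[y0:y1,x0:x1].sum())
h=cv2.cvtColor(cv2.imread("pics/fin_sc.png"),cv2.COLOR_BGR2HSV)[225:300,220:285];m=(h[...,0]>4)&(h[...,0]<18)&(h[...,1]>110);print(m.sum(),np.argwhere(m).mean(0).round(2))
E
```

```text
t 30.95 vise [-210.    79.2  373.8] phi -164.3 q [ 0.23 -0.01 -0.08 -0.   -1.5  -1.53] F [ 0.8 -0.  -0.1] op 0.547
off [-2.98 -7.72  4.39] twist 0.0 tilt [ 0.004  0.001 -1.   ]
60 wrist [66, 68, 69, 64, 64] side [156, 128, 85, 121, 158] [[272.0, 279.0], [270.0, 276.0]]
70 wrist [49, 49, 53, 53, 53] side [70, 38, 86, 123, 121] [[277.0, 290.0], [276.0, 290.0]]
76 wrist [21, 17, 17, 17, 17] side [9, 5, 2, 8, 9] [[279.0, 297.0], [279.0, 298.0]]
80 wrist [33, 27, 28, 28, 35] side [8, 5, 3, 12, 15] [[280.0, 302.0], [280.0, 305.0]]
84 wrist [30, 33, 36, 35, 38] side [28, 13, 12, 10, 43] [[281.0, 307.0], [281.0, 311.0]]
88 wrist [29, 16, 2, 6, 9] side [111, 88, 90, 101, 138] [[281.0, 313.0], [281.0, 317.0]]
92 wrist [6, 2, 12, 8, 14] side [159, 159, 158, 163, 160] [[281.0, 318.0], [281.0, 324.0]]
100 wrist [69, 77, 185, 187, 182] side [159, 161, 161, 160, 157] [[280.0, 328.0], [280.0, 337.0]]
block2 0
spray 0
calip 0
pink 0
turq 0
279 [51.76 34.91]
```

```bash
python3 -c "
from bench import ticket,r
print(r.observe()['ft_force'].round(1));print(ticket.job_done())"
```

```text
[ 0.3 -0.4 -0. ]
the job is handed in; nothing more can be done
None
```

The block should be clamped: I swung the handle out to its latch, wound the crank clockwise to about 441° in one grip, then let go and backed off. I handed the job in at about 31 s. The squeeze is inferred rather than measured, as explained below.

**Handle:** My first two lifts slipped off and the handle dropped back folded. The third worked: I lifted it part way, turned the gripper 90° so a finger pushed from behind, and it went over centre. After release, the wrist and side views both showed it standing out, at about 80° past the first full turn.

**Squeeze:** I estimate about 3.5–4 mm, with a plausible range of 2.3–5.4 mm, from two signs:
- **Crank drag:** the force at the handle rose from about 7 N to about 10 N.
- **Visible block area:** the part of the block seen below the jaw stopped shrinking by about 400°.

These checks are coarse. One drag reading, at 400°, showed no rise (6.6 N), which suggests the jaw touched later than the other readings do.

**Surroundings:** Bystander regions in the scene picture matched those at the start, including the pink and turquoise look-alikes. The block kept its place in the images, and the tool force at hand-in was near zero. The highest forces I read were about 20 N, during the 90° turn, but I only had readings at the end of each move.

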